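# Hang the washed squeegees in printing order

### The job

The inks for the next job stand on the plywood job rack in printing order, and each ink has its own squeegee, its handle dipped in the ink's colour. Move the four washed squeegees from the wire drip rack to the job rack, hanging each one blade down in the slot straight in front of the ink tin of its colour. Leave the tins and the other things on the table where they are.

Things in the scene. Friction and masses are not known exactly. Their poses are not given: they have to be found in the camera images.
- squeegee_white_mid (a point): squeegee, wooden handle dipped in white paint along its rounded top; 92 mm long (x), handle 26 mm thick (y), 0.16 kg. Point: mid-length, halfway up the handle's flat sides, 60 mm above the blade's edge, 33 mm below the top; z up. The flat sides reach 19 mm below and above it; under them 55-degree shoulders taper to a blade 9 mm thick, 30 mm deep. Same either way round.
- squeegee_rose_mid (a point): squeegee, wooden handle dipped in rose paint along its rounded top; 92 mm long (x), handle 26 mm thick (y), 0.16 kg. Point: mid-length, halfway up the handle's flat sides, 60 mm above the blade's edge, 33 mm below the top; z up. The flat sides reach 19 mm below and above it; under them 55-degree shoulders taper to a blade 9 mm thick, 30 mm deep. Same either way round.
- squeegee_blue_mid (a point): squeegee, wooden handle dipped in blue paint along its rounded top; 92 mm long (x), handle 26 mm thick (y), 0.16 kg. Point: mid-length, halfway up the handle's flat sides, 60 mm above the blade's edge, 33 mm below the top; z up. The flat sides reach 19 mm below and above it; under them 55-degree shoulders taper to a blade 9 mm thick, 30 mm deep. Same either way round.
- squeegee_black_mid (a point): squeegee, wooden handle dipped in black paint along its rounded top; 92 mm long (x), handle 26 mm thick (y), 0.16 kg. Point: mid-length, halfway up the handle's flat sides, 60 mm above the blade's edge, 33 mm below the top; z up. The flat sides reach 19 mm below and above it; under them 55-degree shoulders taper to a blade 9 mm thick, 30 mm deep. Same either way round.
- tin_white_mid (a point): ink tin: tall white tin with a plain pale label, a dab of white ink on its lid; 68 mm across, 85 mm high. Point: on its axis, halfway up. Stands loose on the job rack's ledge behind a slot and stays there.
- tin_rose_mid (a point): ink tin: tin with a crimson-rose band and drips, a dab of rose ink on its lid; 66 mm across, 72 mm high. Point: on its axis, halfway up. Stands loose on the job rack's ledge behind a slot and stays there.
- tin_blue_mid (a point): ink tin: tin with a dark blue band and drips, a dab of blue ink on its lid; 66 mm across, 72 mm high. Point: on its axis, halfway up. Stands loose on the job rack's ledge behind a slot and stays there.
- tin_black_mid (a point): ink tin: small tin with a black band, a dab of black ink on its lid; 60 mm across, 55 mm high. Point: on its axis, halfway up. Stands loose on the job rack's ledge behind a slot and stays there.
- drip_rack: fixed stainless wire rack in a flat tray, 150 x 320 mm; the squeegees hang in it at the start, in four slots at y = -114, -38, 38, 114 mm between two wavy wires (x = -32 and 32 mm, up to 70 mm high, open between). Origin: on the table under the row's middle, x away from the robot, along the slots. Their points are then about 76 mm up.
- job_rack: fixed plywood rack, empty at the start; axes and slot places as the drip rack's. Two grey combs (x = -32, 32 mm, 8 mm thick, 67 mm high) form V slots 40 mm wide at the top, 16 mm at the neck 50 mm up, open below for the blade. A squeegee hangs by its shoulders, point at x = 0, z = 76 mm. Ledge behind (30 mm high, x = 58 to 132 mm): a tin at x = 94 mm behind each slot.
Mind the look-alikes: they are no part of the job. Leave any green look-alike of the part that bears squeegee_white_mid alone.

How it is judged:
At the end, for the whole second after the job is handed in: Each squeegee hangs in the job rack slot before the tin of its colour: within 10 mm across the row, 13 mm along the slot, 8 mm of hanging height, upright within 0.2 rad, in line within 0.15 rad, at rest; tins upright within 20 mm of where they stood (((y of squeegee_white_mid in the frame of job_rack between -0.124 and -0.104 m and y of tin_white_mid in the frame of job_rack between -0.132 and -0.096 m) or (y of squeegee_white_mid in the frame of job_rack between -0.048 and -0.028 m and y of tin_white_mid in the frame of job_rack between -0.056 and -0.02 m) or (y of squeegee_white_mid in the frame of job_rack between 0.028 and 0.048 m and y of tin_white_mid in the frame of job_rack between 0.02 and 0.056 m) or (y of squeegee_white_mid in the frame of job_rack between 0.104 and 0.124 m and y of tin_white_mid in the frame of job_rack between 0.096 and 0.132 m)) and x of squeegee_white_mid in the frame of job_rack between -0.013 and 0.013 m and z of squeegee_white_mid in the frame of job_rack between 0.0677 and 0.0837 m and angle between each of squeegee_white_mid, squeegee_rose_mid, squeegee_blue_mid, squeegee_black_mid's own z axis and vertical below 0.2 rad and angle between the x axis of each of squeegee_white_mid, squeegee_rose_mid, squeegee_blue_mid, squeegee_black_mid and the x axis of job_rack, either way round below 0.15 rad and linear speed of each of squeegee_white, squeegee_rose, squeegee_blue, squeegee_black below 0.02 m/s and angle between each of tin_white_mid, tin_rose_mid, tin_blue_mid, tin_black_mid's own z axis and vertical below 0.1 rad and distance of each of tin_white_mid, tin_rose_mid, tin_blue_mid, tin_black_mid from where it was at the start of the episode below 0.02 m and ((y of squeegee_rose_mid in the frame of job_rack between -0.124 and -0.104 m and y of tin_rose_mid in the frame of job_rack between -0.132 and -0.096 m) or (y of squeegee_rose_mid in the frame of job_rack between -0.048 and -0.028 m and y of tin_rose_mid in the frame of job_rack between -0.056 and -0.02 m) or (y of squeegee_rose_mid in the frame of job_rack between 0.028 and 0.048 m and y of tin_rose_mid in the frame of job_rack between 0.02 and 0.056 m) or (y of squeegee_rose_mid in the frame of job_rack between 0.104 and 0.124 m and y of tin_rose_mid in the frame of job_rack between 0.096 and 0.132 m)) and x of squeegee_rose_mid in the frame of job_rack between -0.013 and 0.013 m and z of squeegee_rose_mid in the frame of job_rack between 0.0677 and 0.0837 m and ((y of squeegee_blue_mid in the frame of job_rack between -0.124 and -0.104 m and y of tin_blue_mid in the frame of job_rack between -0.132 and -0.096 m) or (y of squeegee_blue_mid in the frame of job_rack between -0.048 and -0.028 m and y of tin_blue_mid in the frame of job_rack between -0.056 and -0.02 m) or (y of squeegee_blue_mid in the frame of job_rack between 0.028 and 0.048 m and y of tin_blue_mid in the frame of job_rack between 0.02 and 0.056 m) or (y of squeegee_blue_mid in the frame of job_rack between 0.104 and 0.124 m and y of tin_blue_mid in the frame of job_rack between 0.096 and 0.132 m)) and x of squeegee_blue_mid in the frame of job_rack between -0.013 and 0.013 m and z of squeegee_blue_mid in the frame of job_rack between 0.0677 and 0.0837 m and ((y of squeegee_black_mid in the frame of job_rack between -0.124 and -0.104 m and y of tin_black_mid in the frame of job_rack between -0.132 and -0.096 m) or (y of squeegee_black_mid in the frame of job_rack between -0.048 and -0.028 m and y of tin_black_mid in the frame of job_rack between -0.056 and -0.02 m) or (y of squeegee_black_mid in the frame of job_rack between 0.028 and 0.048 m and y of tin_black_mid in the frame of job_rack between 0.02 and 0.056 m) or (y of squeegee_black_mid in the frame of job_rack between 0.104 and 0.124 m and y of tin_black_mid in the frame of job_rack between 0.096 and 0.132 m)) and x of squeegee_black_mid in the frame of job_rack between -0.013 and 0.013 m and z of squeegee_black_mid in the frame of job_rack between 0.0677 and 0.0837 m); the robot touches nothing.
It fails at once if an ink tin is shifted more than 2 cm or knocked over ((distance of tin_white_mid from where it was at the start of the episode above 0.02 m or angle between tin_white_mid's own z axis and vertical above 0.3 rad) or (distance of tin_rose_mid from where it was at the start of the episode above 0.02 m or angle between tin_rose_mid's own z axis and vertical above 0.3 rad) or (distance of tin_blue_mid from where it was at the start of the episode above 0.02 m or angle between tin_blue_mid's own z axis and vertical above 0.3 rad) or (distance of tin_black_mid from where it was at the start of the episode above 0.02 m or angle between tin_black_mid's own z axis and vertical above 0.3 rad)).
It fails at once if the tally counter or the marker is shifted more than 3 cm (distance of any of tally_counter, marker_1 from where it was at the start of the episode above 0.03 m).
It also fails if it takes over 96 s, if anything falls off the work surface, if the arm or the gripper's body presses on something with over 40 N, if the wrist force passes 120 N, or if a joint passes its speed limit or range.

### The arm

A 6-joint arm with a two-finger parallel gripper is mounted at the origin on a cart in front of the work surface, level with it; the furniture and walls round the work are solid. World frame = base frame: x ahead of the robot, y to its left, z up, the work surface at z = 0. Lengths are in m, angles in rad, forces in N, time in s.
With the tool pointing down it reaches from about 0.375 to 0.9 m from the base axis. Payload 3.1 kg.
Tool frame: the origin (TCP) lies on the centre line of the jaws, within the pads' length; the fingertips stand robot.tip_reach ahead of it and the grasp point (between the pads) is the TCP (robot.tip_reach is the distance from the TCP to the fingertips, in m); z points along the fingers, y is the direction in which the jaws open and shut (so a half turn about z gives the same grasp; the last joint's range is limited). The gripper opens to 87 mm and grips with 3 to 60 N. Pads are 19 mm wide; open, the fingers measure 117 mm over their backs; the gripper's body (75 mm by 190 mm) begins 51 mm behind the grasp point.
Start: joints at [1.028, 0.527, 1.433, -0, 1.181, -0.178], TCP at [0.222, 0.584, 0.242] pointing down, gripper open.
Joint ranges: [-3.08, 3.08], [-0.75, 2.2], [0.22, 2.44], [-1.43, 4.57], [0, 2.65], [-2.85, 2.85]. Speed limits (rad/s): [2.79, 2.79, 3.14, 3.14, 3.14, 3.14].

### API

Orientations are given as a unit quaternion [x, y, z, w].
In Python, from rig import telemetry, viewer, robot gives the robot as it stands. The module is installed in compiled form; this text tells all that it offers.
- The arm moves only by the tool step_arm, never from a script. Its argument "targets" is a list of rows, each an object of numbers: "dx", "dy", "dz": the shift along the tool's x, y, z in m; "rx", "ry", "rz": the turn, a rotation vector about the tool's x, y, z in degrees. In form: [{"dx": .., "dy": .., "dz": .., "rx": .., "ry": .., "rz": ..}, ...]. A call has exactly 5 rows; each row is the pose to reach, as a shift and turn from the pose measured when the call began, along the tool's axes at that moment; what a row does not reach only later rows make up. A row lasts 1/8 s, in which the tool goes at most 62.5 mm and 10.7 degrees, less where a joint would pass 70% of its speed; a pose out of reach is approached as far as the arm can. A call with a gripper value outside its range is refused whole. "gripper" is the opening, from 0 (shut) to 1 (fully open), set as the call begins (left out, the last holds). The fingers move at their own pace and stop on an object; "force" is the grip in N (left out, the last holds). Time passes only in rows, so rows that repeat a pose let the fingers close, or fill a call up. It gives the time, the measured TCP pose, the force and the opening at its end, in the units of the state.
- telemetry.get_obs(): the state, without advancing time (a new reading comes with each control period).
- viewer.camera(name): name is "scene" or "top"; returns a dict with "img" (400x640x3 uint8, blue, green, red), "depth" (400x640 float32, m along the optical axis (not along the pixel's ray), 0 where there is no reading), "K" (3x3 intrinsics, pixels), "R" (3x3) and "t" (3): a world point X has camera coordinates R X + t. Camera axes: x right, y down, z forward; pixel columns grow to the right and rows downward; lengths in m; the calibration is good to about 2 mm. A picture is of the moment at which its call begins.
- robot.hand_in(): hands the job in, once; it reports no verdict.
The state is a dict: "time": time; "q": joint angles; "joint_velocities": joint speeds; "joint_torque": joint torques, N m; "position": TCP position; "tool_rot": TCP orientation; "ft_force": force on the tool from outside, world axes, zero at the start; "moment": the same for the moment, N m; "grip_width": finger opening in m.
Only numpy, scipy, OpenCV 4.12 (cv2) and the standard library are available. Lean on these libraries where they do the work, as an engineer would, in place of code of your own. Each camera call takes 0.05 s, during which the arm holds its last target.

## Working session

There is one attempt and no reset: what is moved stays moved. The work goes in short steps, Python scripts to look and compute and a tool call to move; the robot and the scene stay as the last step left them, time stands still between calls to the robot, and variables do not carry over. Pictures are saved under pics/ and viewed, and the job is handed in when it is done.

Besides the shell and the picture viewer there is one more tool, called after ">>>" as a command line: name --argument value ..., lists and objects as JSON in quotes. step_arm: Moves the arm, as the interface text tells. Its arguments: {"type":"object","properties":{"targets":{"type":"array"},"gripper":{"type":"number"},"force":{"type":"number"}},"required":["targets"]}

```bash
mkdir -p pics; cat > h.py <<'E'
import numpy as np,cv2
from rig import telemetry, viewer, robot
from scipy.spatial.transform import Rotation as Rn
def cap(n):
    c=viewer.camera(n); np.savez(n+'.npz',**c); return c
def load(n): return dict(np.load(n+'.npz'))
def pt(c,u,v,d=None):
    d=c['depth'][int(v),int(u)] if d is None else d
    p=np.linalg.inv(c['K'])@np.array([u,v,1])*d
    return c['R'].T@(p-c['t'])
def st():
    o=telemetry.get_obs(); print(o['time'],np.round(o['position'],4),np.round(o['tool_rot'],4),o['grip_width'],np.round(o['ft_force'],1)); return o
E
python3 - <<'E'
from h import *
for n in ['scene','top']:
    c=cap(n); cv2.imwrite(f'pics/{n}0.png',c['img'])
    print(c['K'],c['R'],c['t'])
o=st(); print(robot.tip_reach, Rn.from_quat(o['tool_rot']).as_matrix())
E
```

```text
[[471.53427625   0.         323.71107009]
 [  0.         471.53427625 203.22155661]
 [  0.           0.           1.        ]] [[ 0.75861713 -0.65132499  0.01660718]
 [-0.44371103 -0.53513217 -0.71885609]
 [ 0.47709597  0.53796776 -0.69496052]] [-0.35849623  0.25600449  1.06202164]
[[472.95306883   0.         316.84393704]
 [  0.         472.95306883 198.29631429]
 [  0.           0.           1.        ]] [[-0.00522137 -0.99993885  0.00974886]
 [-0.98374416  0.00338635 -0.17954376]
 [ 0.17949976 -0.01052785 -0.98370168]] [-0.01157341  0.45579521  1.50146968]
0.1 [0.222  0.5836 0.2407] [ 1.809e-01  9.835e-01 -9.000e-04 -3.000e-04] 0.0868471920195946 [-0.8 -0.4 -0.5]
0.019 [[-9.34557414e-01  3.55810921e-01 -1.01434083e-03]
 [ 3.55812194e-01  9.34555968e-01 -1.68054153e-03]
 [ 3.50003248e-04 -1.93147738e-03 -9.99998073e-01]]
```

View pics/scene0.png

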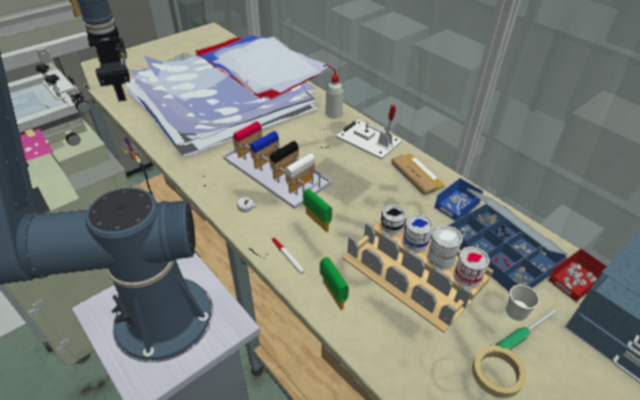

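View pics/top0.png

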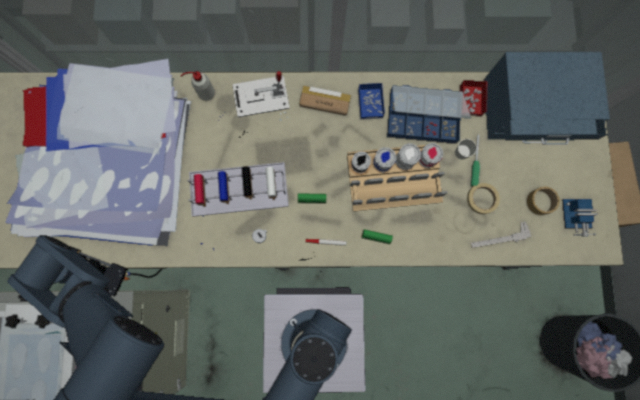

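The drip rack (top view, u 190–287, v 162–215) holds red, blue, black and white from left to right. The job rack (u 348–444, v 148–210) has tins black, blue, white and rose from left to right. Two green look-alikes lie at (312,198) and (377,236). Next I'll enlarge both racks.

```bash
python3 - <<'E'
from h import *
c=load('top')
a=c['img'][150:225,180:300]; b=c['img'][140:215,335:455]
cv2.imwrite('pics/top1.png',np.vstack([cv2.resize(x,None,fx=6,fy=4*1.0,interpolation=cv2.INTER_CUBIC) for x in (a,b)]))
c=load('scene')
cv2.imwrite('pics/sc1.png',cv2.resize(c['img'][110:210,220:340],None,fx=6,fy=6,interpolation=cv2.INTER_CUBIC))
cv2.imwrite('pics/sc2.png',cv2.resize(c['img'][195:335,335:500],None,fx=4.2,fy=4.2,interpolation=cv2.INTER_CUBIC))
E
```

```text
(no output)
```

View pics/top1.png

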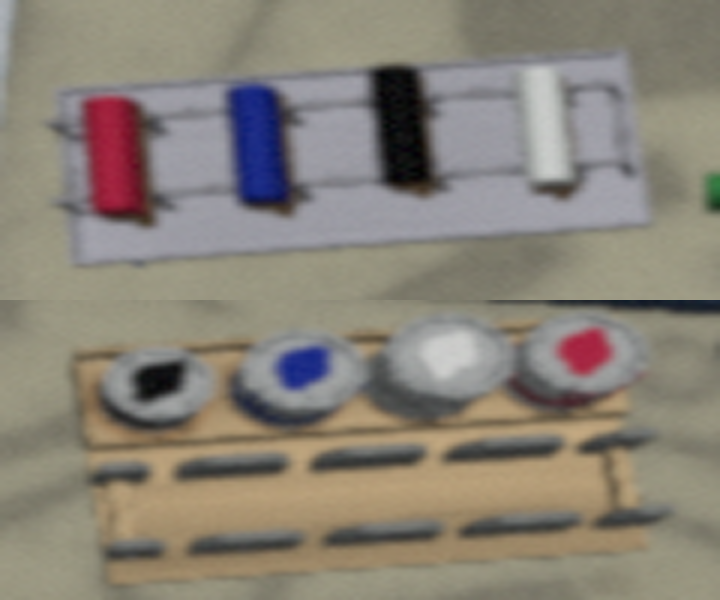

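View pics/sc1.png

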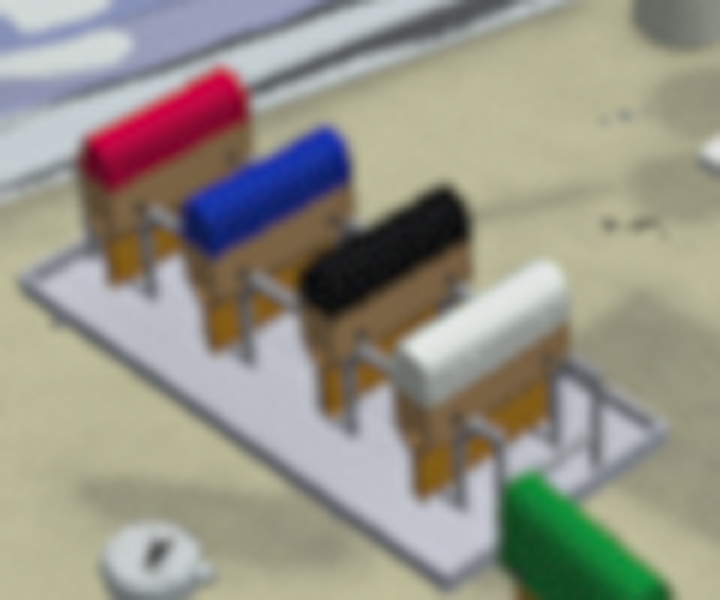

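View pics/sc2.png

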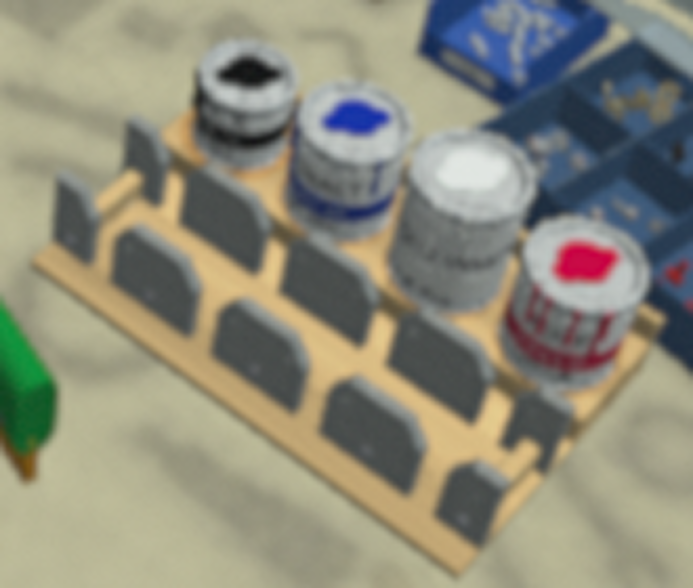

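```bash
cat >> h.py <<'E'
def cloud(c):
    v,u=np.mgrid[0:400,0:640]; d=c['depth']
    p=np.stack([u,v,np.ones_like(u)],-1).astype(float)@np.linalg.inv(c['K']).T*d[...,None]
    return (p-c['t'])@c['R']
E
python3 - <<'E'
from h import *
for n in ['top','scene']:
    c=load(n); P=cloud(c); hsv=cv2.cvtColor(c['img'],cv2.COLOR_BGR2HSV).astype(int)
    H,S,V=hsv[...,0],hsv[...,1],hsv[...,2]; ok=c['depth']>0
    tab=P[ok&(abs(P[...,2])<.012)&(abs(P[...,1])<.5)&(P[...,0]>.35)&(P[...,0]<.8)]; print(n,'table z',np.median(tab[:,2]))
    # squeegees: region
    roi=ok&(P[...,1]>.05)&(P[...,1]<.5)&(P[...,0]>.35)&(P[...,0]<.65)
    pk=roi&(P[...,2]>.09)&(P[...,2]<.125)
    nl,lab=cv2.connectedComponents(pk.astype(np.uint8),connectivity=4)
    for i in range(1,nl):
        q=P[lab==i]
        if len(q)<40: continue
        r=cv2.minAreaRect((q[:,:2]*1000).astype(np.float32)); col=np.median(c['img'][lab==i],0)
        top=q[q[:,2]>np.percentile(q[:,2],60)]
        print(' comp',len(q),np.round(r,1) if 0 else r,col,np.round(np.percentile(q[:,2],[50,95]),4),'top',np.round(top.mean(0),4))
    cb=ok&(P[...,1]<-.03)&(P[...,1]>-.45)&(P[...,0]>.35)&(P[...,0]<.7)&(P[...,2]>.055)&(P[...,2]<.074)&(S<70)
    nl,lab=cv2.connectedComponents(cb.astype(np.uint8))
    for i in range(1,nl):
        q=P[lab==i]
        if len(q)<5: continue
        print(' comb',len(q),np.round(q.mean(0),4),np.round(q.min(0),3),np.round(q.max(0),3))
    tn=ok&(P[...,1]<-.03)&(P[...,1]>-.45)&(P[...,0]>.45)&(P[...,0]<.7)&(P[...,2]>.08)&(P[...,2]<.13)
    nl,lab=cv2.connectedComponents(tn.astype(np.uint8),connectivity=4)
    for i in range(1,nl):
        q=P[lab==i]
        if len(q)<30: continue
        print(' tin',len(q),np.round(q.mean(0),4),np.round(q.min(0),3),np.round(q.max(0),3))
E
```

```text
top table z 8.856362330155815e-05
 comp 245 ((502.33203125, 211.95899963378906), (92.88172149658203, 26.366962432861328), 5.735320568084717) [17. 17. 17.] [0.1047 0.111 ] top [0.501  0.2117 0.1086]
 comp 241 ((500.2609558105469, 135.47573852539062), (91.90325164794922, 26.04383087158203), 5.958364963531494) [177. 179. 176.] [0.1044 0.1107] top [0.4984 0.135  0.1082]
 comp 255 ((487.24066162109375, 285.8697814941406), (92.9730453491211, 26.62313461303711), 6.3120198249816895) [119.  40.  27.] [0.1042 0.111 ] top [0.4863 0.2863 0.1082]
 comp 254 ((478.245361328125, 361.51513671875), (92.36656188964844, 26.267595291137695), 5.5993266105651855) [ 59.   33.  140.5] [0.1045 0.1108] top [0.4776 0.3613 0.1085]
 comp 70 ((400.6506652832031, 463.81103515625), (31.466814041137695, 43.53573226928711), 2.3609232902526855) [145. 124. 123.] [0.0972 0.1076] top [0.393  0.4533 0.1034]
 comb 34 [ 0.5682 -0.2853  0.065 ] [ 0.552 -0.312  0.056] [ 0.602 -0.273  0.074]
 comb 21 [ 0.5731 -0.359   0.0671] [ 0.562 -0.376  0.056] [ 0.592 -0.35   0.074]
 comb 8 [ 0.5625 -0.2034  0.061 ] [ 0.552 -0.21   0.056] 
[... 2965 characters left out ...]
0635] [ 0.52  -0.377  0.055] [ 0.533 -0.322  0.071]
 comb 16 [ 0.5874 -0.4116  0.069 ] [ 0.578 -0.413  0.064] [ 0.604 -0.409  0.074]
 comb 133 [ 0.4625 -0.3573  0.0636] [ 0.456 -0.381  0.055] [ 0.472 -0.33   0.071]
 comb 74 [ 0.5323 -0.4133  0.0629] [ 0.527 -0.424  0.055] [ 0.539 -0.398  0.07 ]
 comb 71 [ 0.4685 -0.4195  0.0634] [ 0.465 -0.431  0.056] [ 0.475 -0.405  0.071]
 tin 330 [ 0.5701 -0.1546  0.0843] [ 0.541 -0.185  0.08 ] [ 0.602 -0.124  0.089]
 tin 580 [ 0.5717 -0.2329  0.0983] [ 0.544 -0.263  0.08 ] [ 0.61  -0.195  0.106]
 tin 775 [ 0.5775 -0.3094  0.1082] [ 0.549 -0.339  0.08 ] [ 0.62  -0.272  0.119]
 tin 695 [ 0.5858 -0.3834  0.0986] [ 0.556 -0.413  0.08 ] [ 0.625 -0.349  0.107]
```

The job-rack centre is about (0.487, -0.2775) with a yaw of about 5.4°. The slots from left to right are black, blue, white, rose. The next helper converts world targets to tool-frame shifts.

```bash
cat >> h.py <<'E'
SQ=dict(rose=(.478,.361),blue=(.4868,.2858),black=(.502,.2112),white=(.5,.135))
SL=dict(black=(.4762,-.1640),blue=(.4834,-.2397),white=(.4906,-.3153),rose=(.4978,-.3910))
def to(xy,z,yaw=95.6):
    o=telemetry.get_obs(); R=Rn.from_quat(o['tool_rot']).as_matrix()
    a=np.radians(yaw); y=np.array([np.cos(a),np.sin(a),0]); Z=np.array([0,0,-1.]); G=np.stack([np.cross(y,Z),y,Z],1)
    d=R.T@(np.array([*xy,z])-o['position']); r=np.degrees(Rn.from_matrix(R.T@G).as_rotvec())
    print(round(float(o['time']),2),np.round(o['position'],4),'w',round(float(o['grip_width']),4),'F',np.round(o['ft_force'],1),'| d mm',np.round(d*1000,1),'r',np.round(r,1))
E
python3 -c "
from h import *
to(SQ['rose'],.2)"
```

```text
0.1 [0.222  0.5836 0.2407] w 0.0868 F [-0.8 -0.4 -0.5] | d mm [-318.4 -116.9   40.8] r [ -0.1  -0.  -26.4]
```

>>> step_arm --targets '[{"dx":-0.03,"dy":-0.01,"dz":0.0,"rz":-3},{"dx":-0.08,"dy":-0.03,"dz":0.01,"rz":-8},{"dx":-0.135,"dy":-0.05,"dz":0.015,"rz":-13},{"dx":-0.19,"dy":-0.07,"dz":0.02,"rz":-18},{"dx":-0.245,"dy":-0.09,"dz":0.03,"rz":-23}]' --gripper 0.6 --force 25

```text
invalid input
```

```bash
python3 -c "
from h import *
to(SQ['rose'],.15)"
```

```text
0.1 [0.222  0.5836 0.2407] w 0.0868 F [-0.8 -0.4 -0.5] | d mm [-318.4 -116.8   90.8] r [ -0.1  -0.  -26.4]
```

>>> step_arm --targets '[{"dx":-0.03,"dy":-0.01,"dz":0.0,"rx":0,"ry":0,"rz":-3},{"dx":-0.08,"dy":-0.03,"dz":0.01,"rx":0,"ry":0,"rz":-8},{"dx":-0.135,"dy":-0.05,"dz":0.015,"rx":0,"ry":0,"rz":-13},{"dx":-0.19,"dy":-0.07,"dz":0.02,"rx":0,"ry":0,"rz":-18},{"dx":-0.245,"dy":-0.09,"dz":0.03,"rx":0,"ry":0,"rz":-23}]' --gripper 0.6 --force 25

```text
time: 0.72
position: [0.4202, 0.411, 0.2106]
tool_rot: [-0.02, 1.0, -0.001, -0.0]
ft_force: [0.2, 0.8, 0.5]
grip_width: 0.0536
```

```bash
python3 -c "
from h import *
to(SQ['rose'],.15)"
```

```text
0.72 [0.4202 0.411  0.2106] w 0.0536 F [0.2 0.8 0.5] | d mm [-55.7 -52.3  60.6] r [-0.1 -0.  -3.3]
```

>>> step_arm --targets '[{"dx":-0.02,"dy":-0.02,"dz":0.01,"rx":0,"ry":0,"rz":-1.5},{"dx":-0.04,"dy":-0.04,"dz":0.02,"rx":0,"ry":0,"rz":-3.3},{"dx":-0.0557,"dy":-0.0523,"dz":0.035,"rx":0,"ry":0,"rz":-3.3},{"dx":-0.0557,"dy":-0.0523,"dz":0.05,"rx":0,"ry":0,"rz":-3.3},{"dx":-0.0557,"dy":-0.0523,"dz":0.06,"rx":0,"ry":0,"rz":-3.3}]'

```text
time: 1.35
position: [0.4766, 0.3612, 0.149]
tool_rot: [-0.049, 0.999, -0.001, -0.002]
ft_force: [0.1, 0.6, -0.7]
grip_width: 0.0522
```

```bash
python3 -c "
from h import *
to(SQ['rose'],.081)
c=cap('scene'); cv2.imwrite('pics/s2.png',cv2.resize(c['img'][60:220,160:360],None,fx=4,fy=3.75))"
```

```text
1.35 [0.4766 0.3612 0.149 ] w 0.0522 F [ 0.1  0.6 -0.7] | d mm [-1.6 -0.3 68. ] r [-0.1 -0.2  0.1]
```

View pics/s2.png

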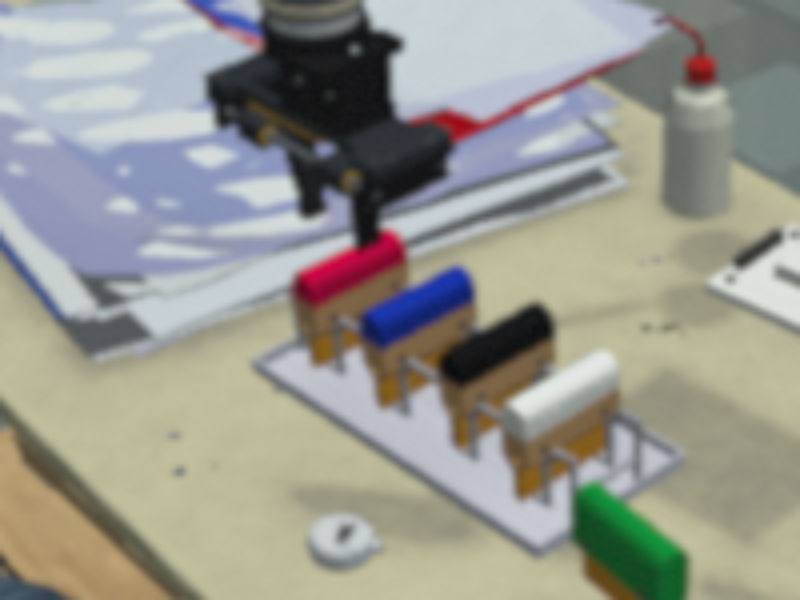

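The fingers straddle the rose handle: crop pixels (312,195) and (368,230), handle at (350,270). I'll descend and close.

>>> step_arm --targets '[{"dx":-0.001,"dy":0,"dz":0.015,"rx":0,"ry":0,"rz":0},{"dx":-0.0016,"dy":0,"dz":0.035,"rx":0,"ry":0,"rz":0},{"dx":-0.0016,"dy":0,"dz":0.052,"rx":0,"ry":0,"rz":0},{"dx":-0.0016,"dy":0,"dz":0.063,"rx":0,"ry":0,"rz":0},{"dx":-0.0016,"dy":0,"dz":0.068,"rx":0,"ry":0,"rz":0}]'

```text
time: 2.02
position: [0.4768, 0.361, 0.0792]
tool_rot: [-0.05, 0.999, -0.002, -0.003]
ft_force: [-0.2, 0.0, 0.4]
grip_width: 0.0525
```

>>> step_arm --targets '[{"dx":0,"dy":0,"dz":0,"rx":0,"ry":0,"rz":0},{"dx":0,"dy":0,"dz":0,"rx":0,"ry":0,"rz":0},{"dx":0,"dy":0,"dz":0,"rx":0,"ry":0,"rz":0},{"dx":0,"dy":0,"dz":0,"rx":0,"ry":0,"rz":0},{"dx":0,"dy":0,"dz":0,"rx":0,"ry":0,"rz":0}]' --gripper 0.1

```text
time: 2.65
position: [0.4772, 0.3618, 0.0798]
tool_rot: [-0.05, 0.999, -0.001, -0.002]
ft_force: [-0.6, 3.0, 2.9]
grip_width: 0.0258
```

>>> step_arm --targets '[{"dx":0,"dy":0,"dz":-0.01,"rx":0,"ry":0,"rz":0},{"dx":0,"dy":0,"dz":-0.035,"rx":0,"ry":0,"rz":0},{"dx":0,"dy":0,"dz":-0.07,"rx":0,"ry":0,"rz":0},{"dx":0,"dy":0,"dz":-0.105,"rx":0,"ry":0,"rz":0},{"dx":0,"dy":0,"dz":-0.13,"rx":0,"ry":0,"rz":0}]'

```text
time: 3.28
position: [0.4779, 0.3616, 0.2117]
tool_rot: [-0.05, 0.999, -0.001, -0.002]
ft_force: [-0.5, -0.8, -1.4]
grip_width: 0.026
```

```bash
python3 -c "
from h import *
to(SL['rose'],.21,95.4)"
```

```text
3.27 [0.4779 0.3616 0.2117] w 0.026 F [-0.5 -0.8 -1.4] | d mm [  54.7 -750.8    3.4] r [-0.1 -0.2  0.3]
```

>>> step_arm --targets '[{"dx":0.001,"dy":-0.02,"dz":0,"rx":0,"ry":0,"rz":0},{"dx":0.005,"dy":-0.065,"dz":0.0,"rx":0,"ry":0,"rz":0},{"dx":0.009,"dy":-0.12,"dz":0.0,"rx":0,"ry":0,"rz":0},{"dx":0.013,"dy":-0.175,"dz":0,"rx":0,"ry":0,"rz":0},{"dx":0.017,"dy":-0.23,"dz":0.001,"rx":0,"ry":0,"rz":0}]'

```text
time: 3.9
position: [0.4819, 0.128, 0.21]
tool_rot: [-0.05, 0.999, -0.002, -0.003]
ft_force: [1.0, 0.6, -1.8]
grip_width: 0.026
```

>>> step_arm --targets '[{"dx":0.004,"dy":-0.055,"dz":0,"rx":0,"ry":0,"rz":0},{"dx":0.008,"dy":-0.11,"dz":0.0,"rx":0,"ry":0,"rz":0},{"dx":0.012,"dy":-0.165,"dz":0.0,"rx":0,"ry":0,"rz":0},{"dx":0.016,"dy":-0.22,"dz":0,"rx":0,"ry":0,"rz":0},{"dx":0.02,"dy":-0.275,"dz":0.001,"rx":0,"ry":0,"rz":0}]'

```text
time: 4.53
position: [0.4869, -0.1498, 0.2087]
tool_rot: [-0.049, 0.999, -0.001, -0.005]
ft_force: [1.0, 0.6, -1.0]
grip_width: 0.0256
```

```bash
python3 -c "
from h import *
to(SL['rose'],.2,95.4)"
```

```text
4.53 [ 0.4869 -0.1498  0.2087] w 0.0256 F [ 1.   0.6 -1. ] | d mm [  12.8 -241.1    9.2] r [-0.1 -0.6  0.2]
```

>>> step_arm --targets '[{"dx":0.003,"dy":-0.055,"dz":0,"rx":0,"ry":0,"rz":0},{"dx":0.006,"dy":-0.11,"dz":0.002,"rx":0,"ry":-0.3,"rz":0},{"dx":0.009,"dy":-0.165,"dz":0.004,"rx":0,"ry":-0.6,"rz":0},{"dx":0.012,"dy":-0.215,"dz":0.006,"rx":0,"ry":-0.6,"rz":0.2},{"dx":0.0128,"dy":-0.241,"dz":0.009,"rx":0,"ry":-0.6,"rz":0.2}]'

```text
time: 5.15
position: [0.4951, -0.3941, 0.1984]
tool_rot: [-0.046, 0.999, -0.0, -0.001]
ft_force: [0.2, 0.7, -1.6]
grip_width: 0.0259
```

```bash
python3 -c "
from h import *
to(SL['rose'],.14,95.4)
c=cap('scene'); cv2.imwrite('pics/s3.png',cv2.resize(c['img'][120:340,300:540],None,fx=3,fy=2.7))"
```

```text
5.15 [ 0.4951 -0.3941  0.1984] w 0.0259 F [ 0.2  0.7 -1.6] | d mm [-3.1  2.8 58.3] r [-0.  -0.1 -0.1]
```

View pics/s3.png

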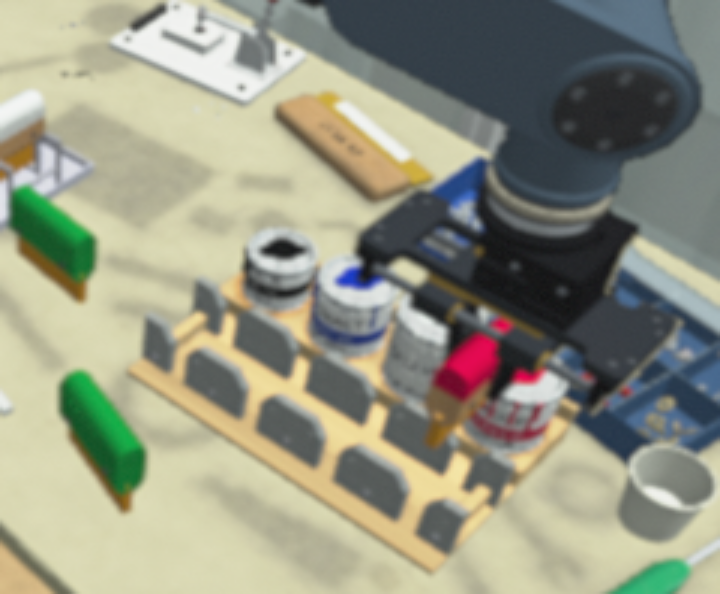

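The rose squeegee hangs straight in the jaws (crop 465,375), above the rightmost slot in front of the rose tin.

>>> step_arm --targets '[{"dx":-0.003,"dy":0.0028,"dz":0.008,"rx":0,"ry":0,"rz":0},{"dx":-0.003,"dy":0.0028,"dz":0.02,"rx":0,"ry":0,"rz":0},{"dx":-0.003,"dy":0.0028,"dz":0.035,"rx":0,"ry":0,"rz":0},{"dx":-0.003,"dy":0.0028,"dz":0.048,"rx":0,"ry":0,"rz":0},{"dx":-0.003,"dy":0.0028,"dz":0.058,"rx":0,"ry":0,"rz":0}]'

```text
time: 5.82
position: [0.4979, -0.3934, 0.1388]
tool_rot: [-0.046, 0.999, -0.001, -0.001]
ft_force: [-0.4, -0.4, -1.3]
grip_width: 0.0261
```

```bash
python3 -c "
from h import *
to(SL['rose'],.082,95.4)
c=cap('scene'); cv2.imwrite('pics/s4.png',cv2.resize(c['img'][195:335,400:540],None,fx=4,fy=4))
c=cap('top'); cv2.imwrite('pics/t4.png',cv2.resize(c['img'][130:230,335:475],None,fx=5,fy=5))"
```

```text
5.83 [ 0.4979 -0.3934  0.1388] w 0.0261 F [-0.4 -0.4 -1.3] | d mm [-0.2  2.5 56.8] r [-0.1 -0.1 -0.1]
```

View pics/s4.png

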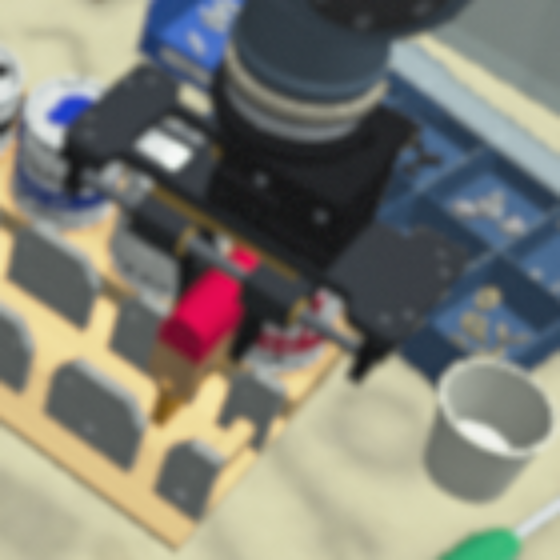

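The blade (crop 165,405) is over the gap between the last two near comb teeth. I'll lower it into the slot.

>>> step_arm --targets '[{"dx":0,"dy":0.0035,"dz":0.008,"rx":0,"ry":0,"rz":0},{"dx":0,"dy":0.0035,"dz":0.02,"rx":0,"ry":0,"rz":0},{"dx":0,"dy":0.0035,"dz":0.035,"rx":0,"ry":0,"rz":0},{"dx":0,"dy":0.0035,"dz":0.047,"rx":0,"ry":0,"rz":0},{"dx":0,"dy":0.0035,"dz":0.056,"rx":0,"ry":0,"rz":0}]'

```text
time: 6.55
position: [0.4973, -0.3909, 0.0818]
tool_rot: [-0.046, 0.999, -0.002, -0.001]
ft_force: [-0.6, -4.1, 4.2]
grip_width: 0.0255
```

```bash
python3 -c "
from h import *
to(SL['rose'],.08,95.4)
c=cap('scene'); cv2.imwrite('pics/s5.png',cv2.resize(c['img'][195:335,400:540],None,fx=4,fy=4))"
```

```text
6.55 [ 0.4973 -0.3909  0.0818] w 0.0255 F [-0.6 -4.1  4.2] | d mm [-0.5 -0.2  1.8] r [-0.2 -0.2 -0.1]
```

View pics/s5.png

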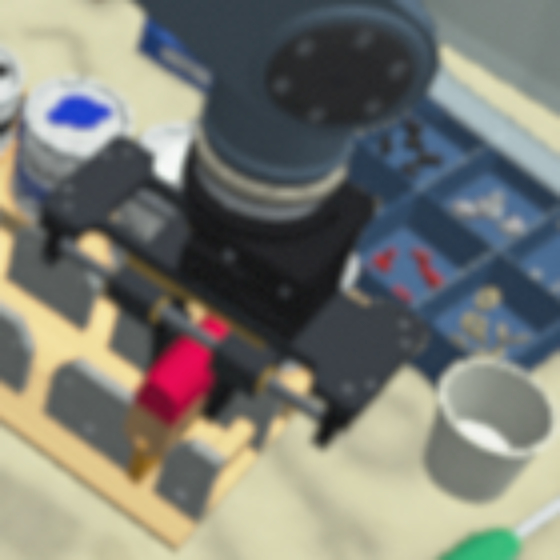

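Contact is slight (about 4 N), so it's seated on its shoulders. I'll release and lift.

>>> step_arm --targets '[{"dx":0,"dy":0,"dz":0,"rx":0,"ry":0,"rz":0},{"dx":0,"dy":0,"dz":0,"rx":0,"ry":0,"rz":0},{"dx":0,"dy":0,"dz":0,"rx":0,"ry":0,"rz":0},{"dx":0,"dy":0,"dz":0,"rx":0,"ry":0,"rz":0},{"dx":0,"dy":0,"dz":0,"rx":0,"ry":0,"rz":0}]' --gripper 0.6

```text
time: 7.22
position: [0.4974, -0.3912, 0.0815]
tool_rot: [-0.046, 0.999, -0.002, -0.001]
ft_force: [0.9, -1.2, -0.8]
grip_width: 0.0518
```

>>> step_arm --targets '[{"dx":0,"dy":0,"dz":-0.015,"rx":0,"ry":0,"rz":0},{"dx":0,"dy":0,"dz":-0.04,"rx":0,"ry":0,"rz":0},{"dx":0,"dy":0,"dz":-0.07,"rx":0,"ry":0,"rz":0},{"dx":0,"dy":0.03,"dz":-0.09,"rx":0,"ry":0,"rz":0},{"dx":0,"dy":0.08,"dz":-0.1,"rx":0,"ry":0,"rz":0}]'

```text
time: 7.85
position: [0.4914, -0.3127, 0.1838]
tool_rot: [-0.045, 0.999, -0.004, 0.001]
ft_force: [-0.2, 1.2, 0.4]
grip_width: 0.0522
```

```bash
python3 -c "
from h import *
to(SQ['blue'],.18)"
```

```text
7.85 [ 0.4914 -0.3127  0.1838] w 0.0522 F [-0.2  1.2  0.4] | d mm [-49.  596.5  -1.2] r [-0.5  0.1 -0.5]
```

>>> step_arm --targets '[{"dx":-0.005,"dy":0.055,"dz":0,"rx":0,"ry":0,"rz":0},{"dx":-0.01,"dy":0.115,"dz":0,"rx":-0.2,"ry":0,"rz":0},{"dx":-0.015,"dy":0.175,"dz":0,"rx":-0.5,"ry":0,"rz":0},{"dx":-0.02,"dy":0.235,"dz":0,"rx":-0.5,"ry":0,"rz":-0.2},{"dx":-0.024,"dy":0.295,"dz":0,"rx":-0.5,"ry":0,"rz":-0.4}]'

```text
time: 8.48
position: [0.4893, -0.0151, 0.1826]
tool_rot: [-0.048, 0.999, -0.0, 0.002]
ft_force: [0.2, -0.2, 0.2]
grip_width: 0.0521
```

>>> step_arm --targets '[{"dx":-0.005,"dy":0.06,"dz":0,"rx":0,"ry":0,"rz":0},{"dx":-0.01,"dy":0.12,"dz":0,"rx":0,"ry":0,"rz":0},{"dx":-0.015,"dy":0.18,"dz":0,"rx":0,"ry":0,"rz":0},{"dx":-0.02,"dy":0.235,"dz":0,"rx":0,"ry":0,"rz":0},{"dx":-0.024,"dy":0.28,"dz":0,"rx":0,"ry":0,"rz":0}]'

```text
time: 9.1
position: [0.4862, 0.2684, 0.1838]
tool_rot: [-0.049, 0.999, 0.0, 0.003]
ft_force: [0.5, 0.2, -0.4]
grip_width: 0.0519
```

```bash
cat >> h.py <<'E'
def find(n='top',region=(.35,.7,-.45,.5)):
    c=cap(n); P=cloud(c); ok=c['depth']>0; x0,x1,y0,y1=region
    pk=ok&(P[...,0]>x0)&(P[...,0]<x1)&(P[...,1]>y0)&(P[...,1]<y1)&(P[...,2]>.09)&(P[...,2]<.125)
    nl,lab=cv2.connectedComponents(pk.astype(np.uint8),connectivity=4)
    for i in range(1,nl):
        q=P[lab==i]
        if len(q)<60: continue
        r=cv2.minAreaRect((q[:,:2]*1000).astype(np.float32)); 
        print(' comp',len(q),np.round(r[0],1),np.round(r[1],1),round(r[2],1),np.median(c['img'][lab==i],0),'z95',np.round(np.percentile(q[:,2],95),4))
    return c
E
python3 -c "
from h import *
to(SQ['blue'],.15)
c=find('top',(.42,.56,-.45,0))
cv2.imwrite('pics/t6.png',cv2.resize(c['img'][140:215,335:455],None,fx=6,fy=6,interpolation=cv2.INTER_CUBIC))"
```

```text
9.1 [0.4862 0.2684 0.1838] w 0.0519 F [ 0.5  0.2 -0.4] | d mm [-2.  17.3 33.9] r [-0.   0.3 -0. ]
 comp 64 [ 552.8 -228.9] [51.7 14.3] 89.6 [153.5 153.  151. ] z95 0.1046
 comp 255 [ 499.  -390.2] [92.1 27.3] 5.3 [ 59.  34. 151.] z95 0.1111
```

View pics/t6.png

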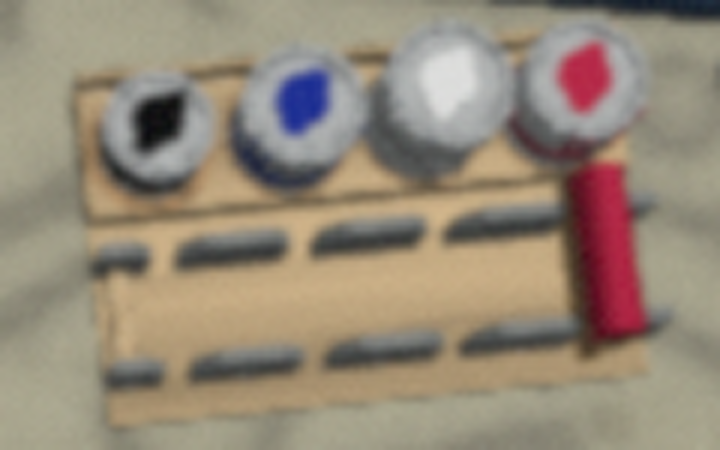

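Rose hangs in line in the rightmost slot (crop 608,250), measured at (0.499, -0.390) with a yaw of 5.3°, and the tins are unmoved. Blue is next.

>>> step_arm --targets '[{"dx":-0.002,"dy":0.014,"dz":0.005,"rx":0,"ry":0.3,"rz":0},{"dx":-0.002,"dy":0.0178,"dz":0.012,"rx":0,"ry":0.3,"rz":0},{"dx":-0.002,"dy":0.0178,"dz":0.025,"rx":0,"ry":0.3,"rz":0},{"dx":-0.002,"dy":0.0178,"dz":0.035,"rx":0,"ry":0.3,"rz":0},{"dx":-0.002,"dy":0.0178,"dz":0.044,"rx":0,"ry":0.3,"rz":0}]'

```text
time: 9.78
position: [0.4869, 0.2903, 0.1391]
tool_rot: [-0.049, 0.999, 0.002, 0.001]
ft_force: [0.4, -0.0, -0.7]
grip_width: 0.0522
```

```bash
python3 -c "
from h import *
to(SQ['blue'],.08)"
```

```text
9.78 [0.4869 0.2903 0.1391] w 0.0522 F [ 0.4 -0.  -0.7] | d mm [ 0.7 -4.7 59.1] r [0.2 0.1 0. ]
```

>>> step_arm --targets '[{"dx":0.0005,"dy":-0.0045,"dz":0.0,"rx":0,"ry":0,"rz":0},{"dx":0.0005,"dy":-0.0045,"dz":0.015,"rx":0,"ry":0,"rz":0},{"dx":0.0005,"dy":-0.0045,"dz":0.035,"rx":0,"ry":0,"rz":0},{"dx":0.0005,"dy":-0.0045,"dz":0.05,"rx":0,"ry":0,"rz":0},{"dx":0.0005,"dy":-0.0045,"dz":0.059,"rx":0,"ry":0,"rz":0}]'

```text
time: 10.4
position: [0.4866, 0.2858, 0.0789]
tool_rot: [-0.049, 0.999, 0.002, 0.0]
ft_force: [-0.1, -0.6, -0.0]
grip_width: 0.0521
```

>>> step_arm --targets '[{"dx":0,"dy":0,"dz":0,"rx":0,"ry":0,"rz":0},{"dx":0,"dy":0,"dz":0,"rx":0,"ry":0,"rz":0},{"dx":0,"dy":0,"dz":0,"rx":0,"ry":0,"rz":0},{"dx":0,"dy":0,"dz":0,"rx":0,"ry":0,"rz":0},{"dx":0,"dy":0,"dz":0,"rx":0,"ry":0,"rz":0}]' --gripper 0.1

```text
time: 11.02
position: [0.487, 0.2863, 0.0795]
tool_rot: [-0.049, 0.999, 0.002, 0.001]
ft_force: [-0.4, 1.1, 2.8]
grip_width: 0.0257
```

>>> step_arm --targets '[{"dx":0,"dy":0,"dz":-0.01,"rx":0,"ry":0,"rz":0},{"dx":0,"dy":0,"dz":-0.035,"rx":0,"ry":0,"rz":0},{"dx":0,"dy":0,"dz":-0.07,"rx":0,"ry":0,"rz":0},{"dx":0,"dy":0,"dz":-0.105,"rx":0,"ry":0,"rz":0},{"dx":0,"dy":0,"dz":-0.13,"rx":0,"ry":0,"rz":0}]'

```text
time: 11.65
position: [0.4869, 0.2855, 0.2115]
tool_rot: [-0.049, 0.999, 0.002, 0.002]
ft_force: [-1.0, -0.4, -1.3]
grip_width: 0.0258
```

```bash
python3 -c "
from h import *
to(SL['blue'],.205,95.4)"
```

```text
11.65 [0.4869 0.2855 0.2115] w 0.0258 F [-1.  -0.4 -1.3] | d mm [  54.9 -522.4    4.1] r [0.2 0.2 0.2]
```

>>> step_arm --targets '[{"dx":0.002,"dy":-0.02,"dz":0,"rx":0,"ry":0,"rz":0},{"dx":0.007,"dy":-0.065,"dz":0.0,"rx":0,"ry":0,"rz":0},{"dx":0.013,"dy":-0.12,"dz":0.0,"rx":0,"ry":0,"rz":0},{"dx":0.019,"dy":-0.175,"dz":0,"rx":0,"ry":0,"rz":0},{"dx":0.024,"dy":-0.23,"dz":0,"rx":0,"ry":0,"rz":0}]'

```text
time: 12.28
position: [0.4836, 0.0516, 0.2093]
tool_rot: [-0.049, 0.999, 0.002, 0.0]
ft_force: [1.4, -0.6, -0.9]
grip_width: 0.0257
```

>>> step_arm --targets '[{"dx":0.006,"dy":-0.055,"dz":0,"rx":0,"ry":0,"rz":0},{"dx":0.012,"dy":-0.11,"dz":0.0,"rx":0,"ry":0,"rz":0},{"dx":0.018,"dy":-0.165,"dz":0.0,"rx":0,"ry":0,"rz":0},{"dx":0.024,"dy":-0.215,"dz":0,"rx":0,"ry":0,"rz":0},{"dx":0.028,"dy":-0.26,"dz":0,"rx":0,"ry":0,"rz":0}]'

```text
time: 12.9
position: [0.4787, -0.2121, 0.2068]
tool_rot: [-0.048, 0.999, 0.003, -0.002]
ft_force: [0.8, 0.6, -0.1]
grip_width: 0.0261
```

```bash
python3 -c "
from h import *
to(SL['blue'],.19,95.4)"
```

```text
12.9 [ 0.4787 -0.2121  0.2068] w 0.0261 F [ 0.8  0.6 -0.1] | d mm [ -2.  -28.   16.6] r [ 0.3 -0.2  0.1]
```

>>> step_arm --targets '[{"dx":-0.001,"dy":-0.018,"dz":0.003,"rx":0.3,"ry":-0.2,"rz":0},{"dx":-0.002,"dy":-0.026,"dz":0.006,"rx":0.3,"ry":-0.2,"rz":0},{"dx":-0.002,"dy":-0.028,"dz":0.011,"rx":0.3,"ry":-0.2,"rz":0},{"dx":-0.002,"dy":-0.028,"dz":0.016,"rx":0.3,"ry":-0.2,"rz":0},{"dx":-0.002,"dy":-0.028,"dz":0.02,"rx":0.3,"ry":-0.2,"rz":0}]'

```text
time: 13.52
position: [0.4832, -0.2383, 0.1862]
tool_rot: [-0.049, 0.999, 0.001, -0.0]
ft_force: [0.3, 0.5, -1.7]
grip_width: 0.0254
```

```bash
python3 -c "
from h import *
to(SL['blue'],.14,95.4)"
```

```text
13.53 [ 0.4832 -0.2383  0.1862] w 0.0254 F [ 0.3  0.5 -1.7] | d mm [-0.1 -1.4 46.2] r [0.1 0.  0.2]
```

>>> step_arm --targets '[{"dx":0,"dy":-0.0012,"dz":0.008,"rx":0,"ry":0,"rz":0},{"dx":0,"dy":-0.0012,"dz":0.02,"rx":0,"ry":0,"rz":0},{"dx":0,"dy":-0.0012,"dz":0.032,"rx":0,"ry":0,"rz":0},{"dx":0,"dy":-0.0012,"dz":0.042,"rx":0,"ry":0,"rz":0},{"dx":0,"dy":-0.0012,"dz":0.05,"rx":0,"ry":0,"rz":0}]'

```text
time: 14.15
position: [0.4831, -0.2394, 0.1353]
tool_rot: [-0.049, 0.999, 0.001, -0.0]
ft_force: [0.6, -0.4, -1.2]
grip_width: 0.0258
```

```bash
python3 -c "
from h import *
to(SL['blue'],.082,95.4)
c=cap('scene'); cv2.imwrite('pics/s7.png',cv2.resize(c['img'][195:335,335:500],None,fx=4,fy=4))"
```

```text
14.15 [ 0.4831 -0.2394  0.1353] w 0.0258 F [ 0.6 -0.4 -1.2] | d mm [-0.3 -0.5 53.3] r [ 0.1 -0.   0.2]
```

View pics/s7.png

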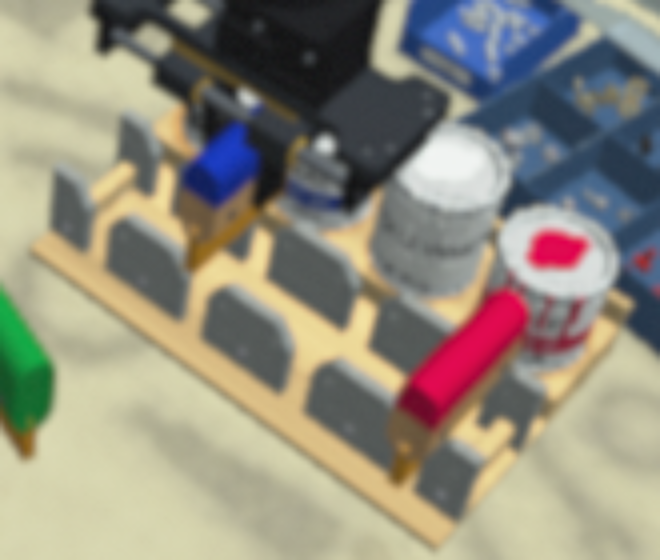

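The blue blade (crop 195,260) is over the second gap and rose hangs well. I'll lower, release and retreat.

>>> step_arm --targets '[{"dx":0,"dy":-0.0005,"dz":0.008,"rx":0,"ry":0,"rz":0},{"dx":0,"dy":-0.0005,"dz":0.02,"rx":0,"ry":0,"rz":0},{"dx":0,"dy":-0.0005,"dz":0.035,"rx":0,"ry":0,"rz":0},{"dx":0,"dy":-0.0005,"dz":0.046,"rx":0,"ry":0,"rz":0},{"dx":0,"dy":-0.0005,"dz":0.053,"rx":0,"ry":0,"rz":0}]'

```text
time: 14.82
position: [0.4829, -0.24, 0.0808]
tool_rot: [-0.049, 0.999, 0.001, -0.001]
ft_force: [-1.7, -4.4, 4.7]
grip_width: 0.0252
```

>>> step_arm --targets '[{"dx":0,"dy":0,"dz":0,"rx":0,"ry":0,"rz":0},{"dx":0,"dy":0,"dz":0,"rx":0,"ry":0,"rz":0},{"dx":0,"dy":0,"dz":0,"rx":0,"ry":0,"rz":0},{"dx":0,"dy":0,"dz":0,"rx":0,"ry":0,"rz":0},{"dx":0,"dy":0,"dz":0,"rx":0,"ry":0,"rz":0}]' --gripper 0.6

```text
time: 15.45
position: [0.4829, -0.24, 0.081]
tool_rot: [-0.049, 0.999, 0.001, -0.001]
ft_force: [-0.5, 1.2, -0.2]
grip_width: 0.0519
```

>>> step_arm --targets '[{"dx":0,"dy":0,"dz":-0.015,"rx":0,"ry":0,"rz":0},{"dx":0,"dy":0,"dz":-0.04,"rx":0,"ry":0,"rz":0},{"dx":0,"dy":0,"dz":-0.07,"rx":0,"ry":0,"rz":0},{"dx":0,"dy":0.03,"dz":-0.09,"rx":0,"ry":0,"rz":0},{"dx":0,"dy":0.08,"dz":-0.1,"rx":0,"ry":0,"rz":0}]'

```text
time: 16.08
position: [0.4767, -0.1616, 0.1836]
tool_rot: [-0.048, 0.999, -0.001, 0.002]
ft_force: [-0.4, 0.6, 0.1]
grip_width: 0.0522
```

```bash
python3 -c "
from h import *
to(SQ['black'],.18)"
```

```text
16.07 [ 0.4767 -0.1616  0.1836] w 0.0522 F [-0.4  0.6  0.1] | d mm [-60.6 368.7   3.2] r [-0.1  0.2 -0.2]
```

>>> step_arm --targets '[{"dx":-0.009,"dy":0.055,"dz":0,"rx":0,"ry":0,"rz":0},{"dx":-0.019,"dy":0.115,"dz":0,"rx":0,"ry":0,"rz":0},{"dx":-0.029,"dy":0.175,"dz":0,"rx":0,"ry":0,"rz":0},{"dx":-0.039,"dy":0.235,"dz":0,"rx":0,"ry":0,"rz":0},{"dx":-0.048,"dy":0.29,"dz":0,"rx":0,"ry":0,"rz":0}]'

```text
time: 16.7
position: [0.497, 0.1338, 0.1845]
tool_rot: [-0.048, 0.999, -0.001, 0.003]
ft_force: [-0.1, -0.5, 0.6]
grip_width: 0.0524
```

>>> step_arm --targets '[{"dx":-0.007,"dy":0.04,"dz":0,"rx":0,"ry":0,"rz":0},{"dx":-0.012,"dy":0.068,"dz":0.005,"rx":0,"ry":0,"rz":0},{"dx":-0.013,"dy":0.076,"dz":0.015,"rx":0,"ry":0,"rz":0},{"dx":-0.013,"dy":0.076,"dz":0.025,"rx":0,"ry":0,"rz":0},{"dx":-0.013,"dy":0.076,"dz":0.035,"rx":0,"ry":0,"rz":0}]'

```text
time: 17.32
position: [0.5027, 0.2094, 0.1487]
tool_rot: [-0.047, 0.999, -0.001, 0.002]
ft_force: [-0.1, 0.3, -0.4]
grip_width: 0.0524
```

```bash
python3 -c "
from h import *
to(SQ['black'],.08)
find('top',(.42,.545,-.45,0))"
```

```text
17.32 [0.5027 0.2094 0.1487] w 0.0524 F [-0.1  0.3 -0.4] | d mm [ 0.8  2.  68.7] r [-0.1  0.2 -0.2]
 comp 252 [ 498.4 -390.8] [91.5 29.2] 5.6 [ 58.5  33.  151. ] z95 0.1115
 comp 249 [ 482.9 -240.1] [92.3 26.9] 5.7 [125.  43.  29.] z95 0.1115
```

Blue now hangs at (0.483, -0.240) with a yaw of 5.7°, which is good. Next I'll grasp black.

>>> step_arm --targets '[{"dx":0.0007,"dy":0.002,"dz":0.008,"rx":0,"ry":0,"rz":0},{"dx":0.0007,"dy":0.002,"dz":0.025,"rx":0,"ry":0,"rz":0},{"dx":0.0007,"dy":0.002,"dz":0.045,"rx":0,"ry":0,"rz":0},{"dx":0.0007,"dy":0.002,"dz":0.06,"rx":0,"ry":0,"rz":0},{"dx":0.0007,"dy":0.002,"dz":0.0685,"rx":0,"ry":0,"rz":0}]'

```text
time: 18.0
position: [0.5009, 0.2106, 0.078]
tool_rot: [-0.047, 0.999, -0.001, 0.0]
ft_force: [0.1, 0.0, 0.5]
grip_width: 0.0522
```

>>> step_arm --targets '[{"dx":0,"dy":0,"dz":0,"rx":0,"ry":0,"rz":0},{"dx":0,"dy":0,"dz":0,"rx":0,"ry":0,"rz":0},{"dx":0,"dy":0,"dz":0,"rx":0,"ry":0,"rz":0},{"dx":0,"dy":0,"dz":0,"rx":0,"ry":0,"rz":0},{"dx":0,"dy":0,"dz":0,"rx":0,"ry":0,"rz":0}]' --gripper 0.1

```text
time: 18.62
position: [0.5013, 0.2113, 0.0786]
tool_rot: [-0.047, 0.999, -0.001, 0.001]
ft_force: [-1.1, 5.2, 3.0]
grip_width: 0.0259
```

>>> step_arm --targets '[{"dx":0,"dy":0,"dz":-0.01,"rx":0,"ry":0,"rz":0},{"dx":0,"dy":0,"dz":-0.035,"rx":0,"ry":0,"rz":0},{"dx":0,"dy":0,"dz":-0.07,"rx":0,"ry":0,"rz":0},{"dx":0,"dy":0,"dz":-0.105,"rx":0,"ry":0,"rz":0},{"dx":0,"dy":0,"dz":-0.13,"rx":0,"ry":0,"rz":0}]'

```text
time: 19.25
position: [0.5009, 0.2109, 0.2103]
tool_rot: [-0.047, 0.999, -0.001, 0.002]
ft_force: [0.3, 0.2, -2.6]
grip_width: 0.0258
```

```bash
sed -i '/^SL=/a SL={k:(x,y-.001) for k,(x,y) in SL.items()}' h.py; python3 -c "
from h import *
to(SL['black'],.205,95.4)"
```

```text
19.25 [0.5009 0.2109 0.2103] w 0.0258 F [ 0.3  0.2 -2.6] | d mm [  59.7 -371.9    6.1] r [-0.1  0.2 -0.1]
```

>>> step_arm --targets '[{"dx":0.003,"dy":-0.02,"dz":0,"rx":0,"ry":0,"rz":0},{"dx":0.01,"dy":-0.065,"dz":0.0,"rx":0,"ry":0,"rz":0},{"dx":0.019,"dy":-0.12,"dz":0.0,"rx":0,"ry":0,"rz":0},{"dx":0.028,"dy":-0.175,"dz":0,"rx":0,"ry":0,"rz":0},{"dx":0.037,"dy":-0.23,"dz":0,"rx":0,"ry":0,"rz":0}]'

```text
time: 19.88
position: [0.4846, -0.0236, 0.211]
tool_rot: [-0.047, 0.999, -0.002, 0.001]
ft_force: [0.1, 0.1, -1.8]
grip_width: 0.0259
```

>>> step_arm --targets '[{"dx":0.008,"dy":-0.05,"dz":0,"rx":0,"ry":0,"rz":0},{"dx":0.014,"dy":-0.09,"dz":0.0,"rx":0,"ry":0,"rz":0},{"dx":0.019,"dy":-0.12,"dz":0.0,"rx":0,"ry":0,"rz":0},{"dx":0.022,"dy":-0.135,"dz":0.004,"rx":0,"ry":0,"rz":0},{"dx":0.022,"dy":-0.138,"dz":0.01,"rx":0,"ry":0,"rz":0}]'

```text
time: 20.5
position: [0.4752, -0.1635, 0.2011]
tool_rot: [-0.046, 0.999, -0.001, 0.001]
ft_force: [-1.2, -0.1, -1.8]
grip_width: 0.0259
```

```bash
python3 -c "
from h import *
to(SL['black'],.14,95.4)"
```

```text
20.5 [ 0.4752 -0.1635  0.2011] w 0.0259 F [-1.2 -0.1 -1.8] | d mm [-0.7 -1.4 61.1] r [-0.2  0.1 -0.1]
```

>>> step_arm --targets '[{"dx":-0.0007,"dy":-0.0015,"dz":0.008,"rx":0,"ry":0,"rz":0},{"dx":-0.0007,"dy":-0.0015,"dz":0.022,"rx":0,"ry":0,"rz":0},{"dx":-0.0007,"dy":-0.0015,"dz":0.04,"rx":0,"ry":0,"rz":0},{"dx":-0.0007,"dy":-0.0015,"dz":0.054,"rx":0,"ry":0,"rz":0},{"dx":-0.0007,"dy":-0.0015,"dz":0.063,"rx":0,"ry":0,"rz":0}]'

```text
time: 21.12
position: [0.4759, -0.1644, 0.1369]
tool_rot: [-0.047, 0.999, -0.001, 0.0]
ft_force: [0.6, -0.3, -0.8]
grip_width: 0.0256
```

```bash
python3 -c "
from h import *
to(SL['black'],.081,95.4)
c=cap('scene'); cv2.imwrite('pics/s8.png',cv2.resize(c['img'][195:335,335:500],None,fx=4,fy=4))"
```

```text
21.12 [ 0.4759 -0.1644  0.1369] w 0.0256 F [ 0.6 -0.3 -0.8] | d mm [-0.2 -0.5 55.9] r [-0.1  0.  -0.1]
```

View pics/s8.png

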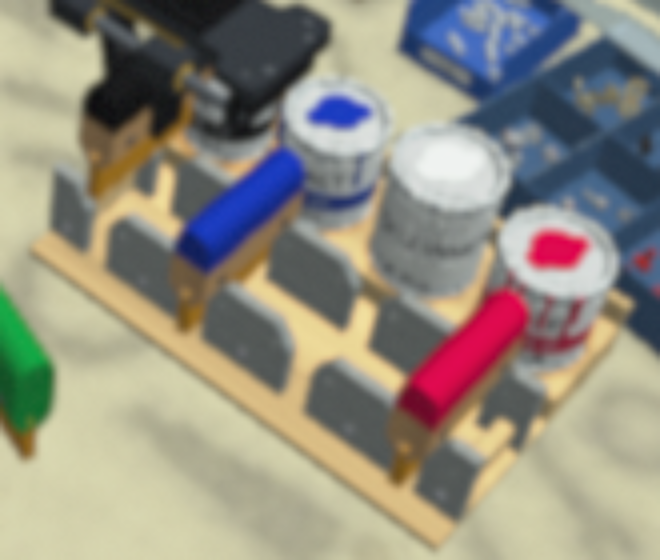

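Black (crop 100,190 at the blade) is over the leftmost gap, and blue and rose are seated. I'll lower it, release, and go for white.

>>> step_arm --targets '[{"dx":0,"dy":-0.0005,"dz":0.008,"rx":0,"ry":0,"rz":0},{"dx":0,"dy":-0.0005,"dz":0.02,"rx":0,"ry":0,"rz":0},{"dx":0,"dy":-0.0005,"dz":0.036,"rx":0,"ry":0,"rz":0},{"dx":0,"dy":-0.0005,"dz":0.048,"rx":0,"ry":0,"rz":0},{"dx":0,"dy":-0.0005,"dz":0.056,"rx":0,"ry":0,"rz":0}]'

```text
time: 21.8
position: [0.4754, -0.1649, 0.0795]
tool_rot: [-0.046, 0.999, -0.0, -0.001]
ft_force: [-0.1, 0.5, -0.4]
grip_width: 0.026
```

>>> step_arm --targets '[{"dx":0,"dy":0,"dz":0,"rx":0,"ry":0,"rz":0},{"dx":0,"dy":0,"dz":0,"rx":0,"ry":0,"rz":0},{"dx":0,"dy":0,"dz":0,"rx":0,"ry":0,"rz":0},{"dx":0,"dy":0,"dz":0,"rx":0,"ry":0,"rz":0},{"dx":0,"dy":0,"dz":0,"rx":0,"ry":0,"rz":0}]' --gripper 0.6

```text
time: 22.42
position: [0.4755, -0.1649, 0.0797]
tool_rot: [-0.046, 0.999, -0.001, -0.0]
ft_force: [-0.6, 0.5, -0.5]
grip_width: 0.0519
```

>>> step_arm --targets '[{"dx":0,"dy":0,"dz":-0.015,"rx":0,"ry":0,"rz":0},{"dx":0,"dy":0,"dz":-0.04,"rx":0,"ry":0,"rz":0},{"dx":0,"dy":0,"dz":-0.07,"rx":0,"ry":0,"rz":0},{"dx":0,"dy":0.03,"dz":-0.09,"rx":0,"ry":0,"rz":0},{"dx":0,"dy":0.08,"dz":-0.1,"rx":0,"ry":0,"rz":0}]'

```text
time: 23.05
position: [0.4696, -0.0859, 0.182]
tool_rot: [-0.045, 0.999, -0.002, 0.002]
ft_force: [-0.4, 0.9, 0.1]
grip_width: 0.0524
```

```bash
python3 -c "
from h import *
to(SQ['white'],.18)"
```

```text
23.05 [ 0.4696 -0.0859  0.182 ] w 0.0524 F [-0.4  0.9  0.1] | d mm [-50.1 217.3   1.4] r [-0.2  0.2 -0.5]
```

>>> step_arm --targets '[{"dx":-0.012,"dy":0.055,"dz":0,"rx":0,"ry":0,"rz":0},{"dx":-0.025,"dy":0.11,"dz":0,"rx":0,"ry":0,"rz":-0.2},{"dx":-0.038,"dy":0.165,"dz":0,"rx":0,"ry":0,"rz":-0.5},{"dx":-0.048,"dy":0.205,"dz":0,"rx":0,"ry":0,"rz":-0.5},{"dx":-0.05,"dy":0.216,"dz":0.01,"rx":0,"ry":0,"rz":-0.5}]'

```text
time: 23.68
position: [0.5009, 0.1359, 0.1727]
tool_rot: [-0.051, 0.999, -0.002, 0.004]
ft_force: [-0.1, 0.1, -0.5]
grip_width: 0.0522
```

```bash
python3 -c "
from h import *
to(SQ['white'],.14)
find('top',(.42,.545,-.45,0.3))"
```

```text
23.68 [0.5009 0.1359 0.1727] w 0.0522 F [-0.1  0.1 -0.5] | d mm [ 1.3 -0.7 32.7] r [-0.2  0.4  0.3]
 comp 255 [ 498.8 -390.1] [91.4 28.6] 6.3 [ 59.  36. 153.] z95 0.1108
 comp 245 [ 483.5 -239.8] [92.3 26.2] 4.9 [127.  44.  29.] z95 0.1115
 comp 244 [ 476.8 -164.4] [92.7 26.7] 5.2 [18. 18. 18.] z95 0.1117
 comp 77 [450.9  -5.6] [19.5 66.1] 0.7 [ 72. 132.  56.] z95 0.0962
```

>>> step_arm --targets '[{"dx":0.001,"dy":-0.001,"dz":0.015,"rx":0,"ry":0.3,"rz":0.3},{"dx":0.001,"dy":-0.001,"dz":0.04,"rx":0,"ry":0.3,"rz":0.3},{"dx":0.001,"dy":-0.001,"dz":0.065,"rx":0,"ry":0.3,"rz":0.3},{"dx":0.001,"dy":-0.001,"dz":0.083,"rx":0,"ry":0.3,"rz":0.3},{"dx":0.001,"dy":-0.001,"dz":0.092,"rx":0,"ry":0.3,"rz":0.3}]'

```text
time: 24.35
position: [0.4981, 0.1327, 0.0773]
tool_rot: [-0.047, 0.999, -0.002, -0.002]
ft_force: [-0.0, 0.4, -0.6]
grip_width: 0.052
```

>>> step_arm --targets '[{"dx":0,"dy":0,"dz":0,"rx":0,"ry":0,"rz":0},{"dx":0,"dy":0,"dz":0,"rx":0,"ry":0,"rz":0},{"dx":0,"dy":0,"dz":0,"rx":0,"ry":0,"rz":0},{"dx":0,"dy":0,"dz":0,"rx":0,"ry":0,"rz":0},{"dx":0,"dy":0,"dz":0,"rx":0,"ry":0,"rz":0}]' --gripper 0.1

```text
time: 24.98
position: [0.4983, 0.1344, 0.0783]
tool_rot: [-0.046, 0.999, -0.001, -0.001]
ft_force: [-1.5, 6.2, 3.1]
grip_width: 0.0258
```

>>> step_arm --targets '[{"dx":0,"dy":0,"dz":-0.01,"rx":0,"ry":0,"rz":0},{"dx":0,"dy":0,"dz":-0.035,"rx":0,"ry":0,"rz":0},{"dx":0,"dy":0,"dz":-0.07,"rx":0,"ry":0,"rz":0},{"dx":0,"dy":0,"dz":-0.105,"rx":0,"ry":0,"rz":0},{"dx":0,"dy":0,"dz":-0.13,"rx":0,"ry":0,"rz":0}]'

```text
time: 25.6
position: [0.4988, 0.1345, 0.2105]
tool_rot: [-0.046, 0.999, -0.001, -0.0]
ft_force: [0.6, 0.4, -1.7]
grip_width: 0.0257
```

```bash
python3 -c "
from h import *
to(SL['white'],.208,95.4)"
```

```text
25.6 [0.4988 0.1345 0.2105] w 0.0257 F [ 0.6  0.4 -1.7] | d mm [  49.9 -448.1    3.1] r [-0.1 -0.  -0.1]
```

>>> step_arm --targets '[{"dx":0.002,"dy":-0.02,"dz":0,"rx":0,"ry":0,"rz":0},{"dx":0.007,"dy":-0.065,"dz":0.0,"rx":0,"ry":0,"rz":0},{"dx":0.013,"dy":-0.12,"dz":0.0,"rx":0,"ry":0,"rz":0},{"dx":0.019,"dy":-0.175,"dz":0,"rx":0,"ry":0,"rz":0},{"dx":0.025,"dy":-0.23,"dz":0,"rx":0,"ry":0,"rz":0}]'

```text
time: 26.22
position: [0.4948, -0.0985, 0.2116]
tool_rot: [-0.046, 0.999, -0.001, 0.0]
ft_force: [1.2, 0.2, -2.6]
grip_width: 0.0258
```

>>> step_arm --targets '[{"dx":0.006,"dy":-0.055,"dz":0,"rx":0,"ry":0,"rz":0},{"dx":0.012,"dy":-0.11,"dz":0.0,"rx":0,"ry":0,"rz":0},{"dx":0.018,"dy":-0.16,"dz":0.0,"rx":0,"ry":0,"rz":0},{"dx":0.023,"dy":-0.195,"dz":0,"rx":0,"ry":0,"rz":0},{"dx":0.025,"dy":-0.212,"dz":0,"rx":0,"ry":0,"rz":0}]'

```text
time: 26.85
position: [0.4891, -0.3139, 0.2124]
tool_rot: [-0.045, 0.999, -0.001, 0.0]
ft_force: [0.9, 0.9, -1.5]
grip_width: 0.0257
```

```bash
python3 -c "
from h import *
to(SL['white'],.18,95.4)"
```

```text
26.85 [ 0.4891 -0.3139  0.2124] w 0.0257 F [ 0.9  0.9 -1.5] | d mm [-1.2 -2.5 32.4] r [-0.2  0.  -0.2]
```

>>> step_arm --targets '[{"dx":0,"dy":-0.0025,"dz":0.01,"rx":0,"ry":0,"rz":0},{"dx":0,"dy":-0.0025,"dz":0.025,"rx":0,"ry":0,"rz":0},{"dx":0,"dy":-0.0025,"dz":0.045,"rx":0,"ry":0,"rz":0},{"dx":0,"dy":-0.0025,"dz":0.063,"rx":0,"ry":0,"rz":0},{"dx":0,"dy":-0.0025,"dz":0.074,"rx":0,"ry":0,"rz":0}]'

```text
time: 27.48
position: [0.4887, -0.3141, 0.1365]
tool_rot: [-0.046, 0.999, 0.0, -0.001]
ft_force: [0.1, 0.0, -1.5]
grip_width: 0.0256
```

```bash
python3 -c "
from h import *
to(SL['white'],.08,95.4)
c=cap('scene'); cv2.imwrite('pics/s9.png',cv2.resize(c['img'][195:335,335:500],None,fx=4,fy=4))"
```

```text
27.48 [ 0.4887 -0.3141  0.1365] w 0.0256 F [ 0.1  0.  -1.5] | d mm [-1.8 -2.4 56.5] r [ 0.  -0.1 -0.1]
```

View pics/s9.png

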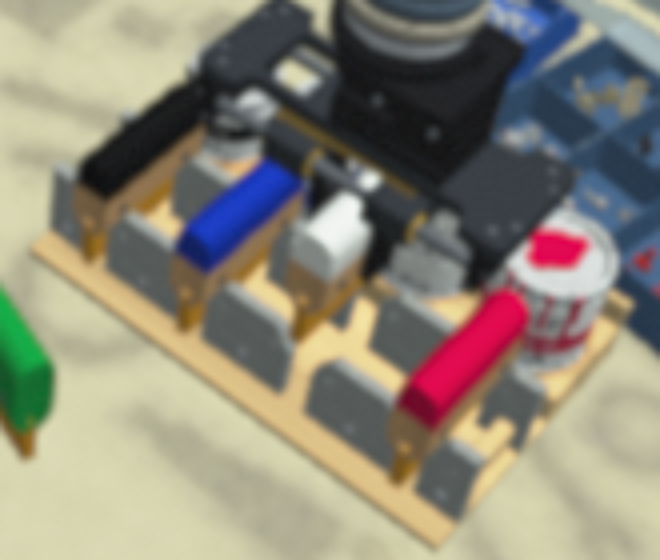

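White is over the third gap (blade at crop 305,330). I'll correct by 2 mm while lowering.

>>> step_arm --targets '[{"dx":0,"dy":-0.0024,"dz":0.004,"rx":0,"ry":0,"rz":0},{"dx":0,"dy":-0.0024,"dz":0.018,"rx":0,"ry":0,"rz":0},{"dx":0,"dy":-0.0024,"dz":0.036,"rx":0,"ry":0,"rz":0},{"dx":0,"dy":-0.0024,"dz":0.048,"rx":0,"ry":0,"rz":0},{"dx":0,"dy":-0.0024,"dz":0.056,"rx":0,"ry":0,"rz":0}]'

```text
time: 28.15
position: [0.4883, -0.3163, 0.0788]
tool_rot: [-0.046, 0.999, 0.001, -0.002]
ft_force: [-1.1, -0.8, 3.8]
grip_width: 0.0263
```

>>> step_arm --targets '[{"dx":0,"dy":0,"dz":0,"rx":0,"ry":0,"rz":0},{"dx":0,"dy":0,"dz":0,"rx":0,"ry":0,"rz":0},{"dx":0,"dy":0,"dz":0,"rx":0,"ry":0,"rz":0},{"dx":0,"dy":0,"dz":0,"rx":0,"ry":0,"rz":0},{"dx":0,"dy":0,"dz":0,"rx":0,"ry":0,"rz":0}]' --gripper 0.6

```text
time: 28.78
position: [0.4884, -0.3164, 0.079]
tool_rot: [-0.046, 0.999, 0.001, -0.002]
ft_force: [0.3, 0.2, 0.3]
grip_width: 0.0518
```

>>> step_arm --targets '[{"dx":0,"dy":0,"dz":-0.015,"rx":0,"ry":0,"rz":0},{"dx":0,"dy":0,"dz":-0.04,"rx":0,"ry":0,"rz":0},{"dx":0,"dy":0,"dz":-0.07,"rx":0,"ry":0,"rz":0},{"dx":0,"dy":0.03,"dz":-0.1,"rx":0,"ry":0,"rz":0},{"dx":0,"dy":0.08,"dz":-0.12,"rx":0,"ry":0,"rz":0}]'

```text
time: 29.4
position: [0.4825, -0.238, 0.2018]
tool_rot: [-0.045, 0.999, -0.001, 0.0]
ft_force: [0.3, 0.9, -0.4]
grip_width: 0.0522
```

>>> step_arm --targets '[{"dx":0,"dy":0.055,"dz":0,"rx":0,"ry":0,"rz":0},{"dx":0,"dy":0.11,"dz":0,"rx":0,"ry":0,"rz":0},{"dx":0,"dy":0.165,"dz":0,"rx":0,"ry":0,"rz":0},{"dx":0,"dy":0.21,"dz":0,"rx":0,"ry":0,"rz":0},{"dx":0,"dy":0.23,"dz":0,"rx":0,"ry":0,"rz":0}]'

```text
time: 30.02
position: [0.4611, -0.0066, 0.2024]
tool_rot: [-0.046, 0.999, -0.001, 0.001]
ft_force: [0.3, 0.3, -0.1]
grip_width: 0.0524
```

```bash
python3 -c "
from h import *
st()
find('top',(.42,.545,-.45,-.05)); c=load('top'); cv2.imwrite('pics/t10.png',cv2.resize(c['img'][130:250,200:460],None,fx=3,fy=3,interpolation=cv2.INTER_CUBIC))
c=cap('scene'); cv2.imwrite('pics/s10.png',cv2.resize(c['img'][195:335,335:500],None,fx=4,fy=4))"
```

```text
30.025 [ 0.4611 -0.0066  0.2024] [-4.620e-02  9.989e-01 -1.000e-03  7.000e-04] 0.0523865797833037 [ 0.3  0.3 -0.1]
 comp 251 [ 498.6 -391.2] [92.2 27.8] 6.5 [ 60.  35. 154.] z95 0.1113
 comp 246 [ 489.9 -315.2] [91.3 27.4] 5.2 [190.5 194.  193. ] z95 0.1108
 comp 246 [ 483.  -239.9] [90.4 27.2] 5.5 [127.  44.  30.] z95 0.1117
 comp 246 [ 477.3 -164.3] [92.6 27.1] 5.1 [18. 18. 18.] z95 0.1114
```

View pics/t10.png

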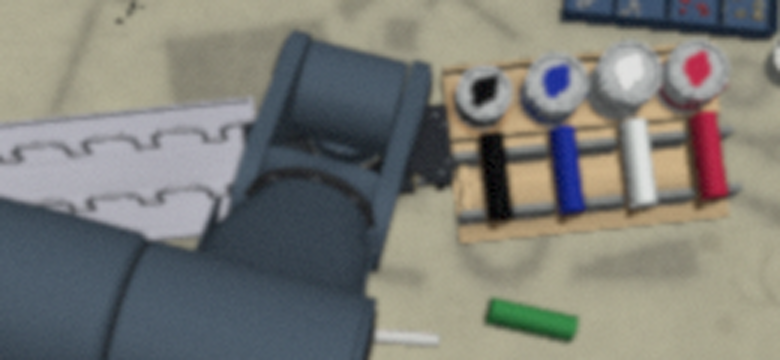

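View pics/s10.png

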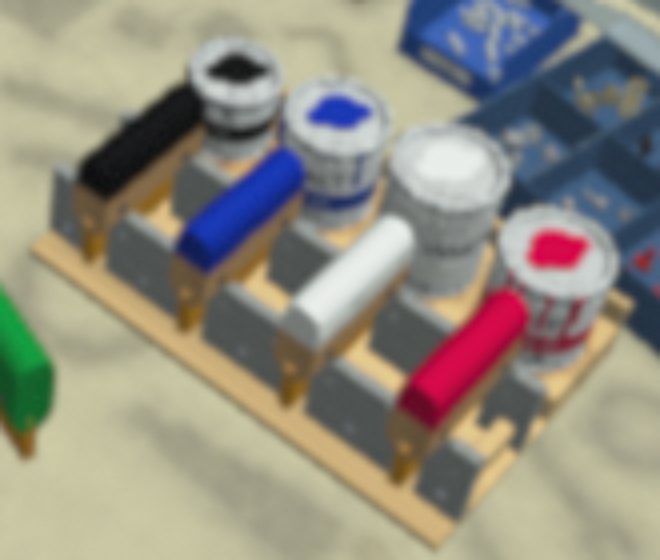

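All four hang in front of their own tins: black (crop 140,140), blue (240,210), white (350,280), rose (465,360). The tins are in place and the arm is clear, so I'll hand in.

```bash
python3 -c "
from h import *
print(robot.hand_in())"
```

```text
the job is handed in; nothing more can be done
None
```

All four squeegees now hang blade down in the job rack, each in front of the tin of its colour: black, blue, white, rose from left to right. I handed the job in at about 30 s, well inside the 96 s limit.

- **Position:** in the last top-camera reading, every handle was within about 2 mm of its estimated slot centre.
- **Alignment:** the handles measured 5.1 to 6.5° against the rack's roughly 5.4°. Their tops were at equal height, so they are seated.
- **Tins and rack area:** in the pictures the tins looked unmoved. The arm was clear of everything, about 0.2 m up. I did not re-measure the tin positions in numbers.
- **Other items:** I did not check the tally counter or the marker at the end. The arm hid both in the last top picture, though nothing I did went near them.

The only contact was light, with readings up to about 6 N when gripping and seating. No check failed, and the first move call was refused for missing fields before anything moved.

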